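Set the adjustable wrench snug and pull down the hold-down nut

ROBOT

A 6-joint arm with a two-finger parallel gripper is mounted at the origin on the work surface. World frame = base frame: x ahead of the robot, y to its left, z up, the work surface at z = 0. Lengths are in m, angles in rad, forces in N, time in s.
With the tool pointing down it reaches from about 0.375 to 0.975 m from the base axis. Payload 3.8 kg.
Tool frame: the origin (TCP) lies midway between the tips of the shut fingers; the grasp point (between the pads) lies 19 mm behind it; z points along the fingers, y is the direction in which the jaws open and shut (so a half turn about z gives the same grasp; the last joint's range is limited). The gripper opens to 85 mm and grips with 20 to 120 N. Pads are 22 mm wide; open, the fingers measure 114 mm over their backs; the gripper's body (76 mm by 85 mm) begins 54 mm behind the grasp point. The pads swing forward as they close: fully open they stand 13 mm farther back than shut.
Start: joints at [-1.373, 0.264, 1.604, -0, 1.274, -0.037], TCP at [0.157, -0.656, 0.231] pointing down, gripper open.
Joint ranges: [-2.63, 2.63], [-0.94, 2.18], [0.31, 2.57], [-1.31, 4.45], [0, 2.66], [-2.55, 2.55]. Speed limits (rad/s): [2.57, 2.57, 3.14, 3.14, 3.14, 3.14].

INTERFACE

Orientations are given as a rotation vector (axis times angle).
In Python, from workcell import bot gives the robot as it stands.
- The arm moves only by the shell command python3 -m inch 'ROWS' [FORCE]. ROWS is JSON, a list of rows, each an object of numbers: "dx", "dy", "dz": the shift along the tool's x, y, z in m; "ax", "ay", "az": the turn, a rotation vector about the tool's x, y, z in degrees; "fingers": the opening, from -1 (shut) to 1 (fully open). A call has 1 to 20 rows; each row is the pose to reach, as a shift and turn from the pose measured when the call began, along the tool's axes at that moment; what a row does not reach only later rows make up. A row lasts 1/8 s, in which the tool goes at most 62.5 mm and 10.7 degrees, less where a joint would pass 70% of its speed; a pose out of reach is approached as far as the arm can. A call with a gripper value outside its range is refused whole. The fingers move at their own pace and stop on an object; FORCE is the grip in N (left out, the last holds). Time passes only in rows, so rows that repeat a pose let the fingers close. It gives the time, the measured TCP pose, the force and the opening at its end, in the units of the state.
- bot.read_state(): the state, without advancing time (a new reading comes with each control period).
- bot.read_camera(name): name is "scene" or "top" or "wrist"; returns (picture, depth): 384x512x3 uint8, blue, green, red; 384x512 float32, m along the optical axis (not along the pixel's ray), 0 where there is no reading.
- bot.get_calibration(name): a dict with "intrinsics" (3x3 intrinsics, pixels), "distortion" ([k1, k2, p1, p2, k3] as OpenCV has them; the pictures are not rectified), "view" (4x4, takes a point from world to camera coordinates). Camera axes: x right, y down, z forward; pixel columns grow to the right and rows downward; lengths in m; the calibration is good to about 2 mm. A picture is of the moment at which its call begins: read the wrist's pose just before it. get_calibration takes no time and is no camera call; for the wrist camera it gives the pose at the moment of the call.
- bot.finish_job(): hands the job in, once; it reports no verdict.
Trained networks look in the newest picture that a camera, given by its name, has taken for a name from the list of things; names that differ only in an ending like _2 or _b are one class to them, and where a whole thing is asked for, a point or a joint stands for the part that bears it (a point fixed in the world has none). Each returns a list of dicts, best first, with "p" (0 to 1); they miss things now and then, are a little off and sometimes report something else, mostly with a low value. They report only what shows in the picture. A call takes as long as a camera call.
- bot.masks_of(camera, thing): "region" (384x512 bool, what is visible of it) and "box" ([left, top, right, bottom] in pixels, round what is visible of it).
The state is a dict: "time": time; "q": joint angles; "joint_vel": joint speeds; "joint_torque": joint torques, N m; "tool_pos": TCP position; "tcp_rot": TCP orientation; "wrist_force": force on the tool from outside, world axes, zero at the start; "torque": the same for the moment, N m; "width": opening from 0.0 (shut) to 1.0 (fully open).
Only numpy, scipy, OpenCV 4.12 (cv2) and the standard library are available. Lean on these libraries where they do the work, as an engineer would, in place of code of your own. Each camera call takes 0.05 s, during which the arm holds its last target. There are 200 camera calls.

TASK

The adjustable wrench lies loosely round the slack hold-down nut of the jar press's bed plate. Roll its worm with a fingertip until the jaw is snug on the nut, and only then pull the handle clockwise (seen from above) until the nut comes up hard; press and pull gently, never forcing the wrench, and leave it lying snug on the tight nut. Leave the jar lid and the spare washer on the plate where they are.

Things in the scene. Friction and masses are not known exactly. Their poses are not given: they have to be found in the camera images.
- mouth (a point): Point on the loose 300 mm steel adjustable wrench, half-way up its 13 mm thick head, where a 30 mm nut's centre sits when the jaws are snug. Wrench axes: x out of the mouth (jaw tips at x = +16, throat at -20 mm), y to the movable jaw, z up. Fixed jaw's face at y = -15 mm; head to x = -72, y = -33 to +37 mm. The wrench lies flat on the bed plate, this point 16.5 mm above the table
- worm_centre (a point): Centre of the wrench's knurled worm, 44 mm from the mouth's centre along wrench -x: a roller 15 mm in diameter, 16 mm long, axle along wrench y, in a window of the head, 18 mm above the table. Its top is 7.5 mm above this point, 2.5 mm proud of the head's flat top. Axes as for the mouth. The nut's corner is 27 mm and its stud 34 mm from here; they stand 0.5 and 8 mm higher than the worm
- worm (a joint): Turn of the worm in rad, 0 when the jaws are 30 mm apart, growing as they open: 3 mm of jaw a turn. Moving its top towards the mouth (wrench +x) closes the jaw, 16 mm of rolling for 1 mm of jaw. Stiff: 6 N of drag at its rim turns it, so press it with 9 to 15 N and stroke; when the jaw is snug it stalls and the finger slips. It stays where it is left
- handle_grip (a point): Point in the handle, 200 mm from the mouth's centre, at the head's mid-height. The handle runs straight from the mouth's centre through this point to its round end 252 mm out, at 157.5 degrees from wrench +x (turning towards +y). 26 mm wide with upright sides, 10 mm thick: its top 5 mm above this point, its underside 1.5 mm off the bed plate. Axes as for the mouth
- nut_centre (a point): Centre of the slack hexagon nut, plain steel M20, 30 mm across flats and 16 mm high, its stud ending 8 mm above it. It stands on the 10 mm bed plate, on a 50 mm washer let in flush with the plate; this point is 18 mm above the table. It is the nut with the wrench round it. Fixed
- jaw_face (a point): Middle of the movable jaw's flat face, 13 mm high and 35 mm long, which looks to the wrench's -y
- jaw (a joint): Opening of the movable jaw beyond the nut's size, in m: 0 means 30 mm between the jaws (just snug); 0.003 to 0.005 at the start
- nut (a joint): Turn of the nut in rad, growing clockwise seen from above (tightening). About 0 at the start; it comes up hard, fully tight, at 0.65. Until then it drags with 0.45 N m (2 to 3 N at 0.2 m along the handle). Once it is tight, more than about 8 N there starts to force the jaw open again
- bed: Bed plate of the jar capping press: metal plate 10 mm thick; its origin is on the table. It reaches 170 mm each way along its x, and from y = -310 to +370 mm. The 300 mm tall green press stands on it at x = -70 to 100, y = 205 to 345 mm (own axes). Three other nuts, already tight, hold it near its corners. Fixed
- lid: Jar lid, brass coloured, 72 mm wide and 14 mm high, loose on the bed plate; origin under its centre
- spare_washer: Spare steel washer 50 mm wide, 4 mm thick, loose on the bed plate; origin under its centre

How it is judged:
On the way:
1. the jaw is closed snugly on the nut (within 1.5 mm) while the nut has not yet been turned (value of joint jaw below 0.0015 m and value of joint nut below 0.12 rad and horizontal distance between mouth and nut_centre below 0.006 m), for 0.2 s.
At the end, for the whole second after the job is handed in: The nut is tight (within 0.06 rad of where it comes up hard), the wrench lies flat round it (mouth within 6 mm of the nut's centre), its jaw no more than 1.5 mm wider than the nut, all at rest and released (value of joint nut above 0.59 rad and value of joint jaw below 0.0015 m and horizontal distance between mouth and nut_centre below 0.006 m and angle between mouth's own z axis and vertical below 0.1 rad and contact force between each of the arm, the fingers and wrench below 0.2 N and velocity of joint nut below 0.05 rad/s); the robot touches nothing.
It fails at once if the nut is turned more than 0.15 rad with the jaw more than 2 mm wider than the nut (value of joint nut above 0.15 rad and value of joint jaw above 0.002 m).
It fails at once if the wrench is forced: pressed or pulled with more than 35 N (contact force between any of the fingers, the arm and wrench above 35 N).
It fails at once if the jar lid or the spare washer on the bed plate is moved more than 25 mm (distance of any of lid, spare_washer from where it was at the start of the episode above 0.025 m).
It also fails if it takes over 61 s, if anything falls off the work surface, if the arm or the gripper's body presses on something with over 40 N, if the wrist force passes 120 N, or if a joint passes its speed limit or range.

## Working session

There is one attempt and no reset: what is moved stays moved. The work goes in short steps, Python scripts to look and compute and a shell command to move; the robot and the scene stay as the last step left them, time stands still between calls to the robot, and variables do not carry over. Pictures are saved under pics/ and viewed, about 8 in all and at most 12, crops included, and the job is handed in when it is done.

```bash
mkdir -p pics; ls; cat > h.py <<'E'
import numpy as np, cv2
from workcell import bot
from scipy.spatial.transform import Rotation as R
def world(cam,uv,z=None,depth=None,cal=None):
    """pixels -> world, on plane z or by depth"""
    c=cal or bot.get_calibration(cam); K=np.array(c["intrinsics"]); V=np.array(c["view"])
    uv=np.asarray(uv,float).reshape(-1,1,2)
    n=cv2.undistortPoints(uv,K,np.array(c["distortion"],float)).reshape(-1,2)
    d=np.c_[n,np.ones(len(n))]; Rw=V[:3,:3].T; o=-Rw@V[:3,3]; dw=d@Rw.T
    s=np.asarray(depth)[:,None] if depth is not None else ((z-o[2])/dw[:,2])[:,None]
    return o+s*dw
E
python3 - <<'E'
from h import *
s=bot.read_state(); print({k:np.round(v,3) for k,v in s.items()})
ims=[]
for c in("scene","top"):
    im,d=bot.read_camera(c); cv2.imwrite(f"pics/{c}0.png",im); np.save(f"pics/{c}0.npy",d)
    for t in("mouth","worm","handle_grip","jaw","nut","lid","spare_washer"):
        for m in bot.masks_of(c,t)[:2]:
            r=m["region"]; v,u=np.nonzero(r); print(c,t,round(m["p"],2),np.round(m["box"]),r.sum(),np.round(world(c,[[u.mean(),v.mean()]],z=.0165),3))
    ims.append(im)
E
```

```text
pics
{'time': np.float64(0.0), 'q': array([-1.373,  0.265,  1.605, -0.   ,  1.274, -0.037]), 'joint_vel': array([ 0.001,  0.   , -0.001, -0.003, -0.   , -0.001]), 'joint_torque': array([ 1.0000e-03, -5.1511e+01, -3.6732e+01, -0.0000e+00,  1.3000e-02,
        0.0000e+00]), 'tool_pos': array([ 0.157, -0.656,  0.23 ]), 'tcp_rot': array([-3.118, -0.368,  0.   ]), 'wrist_force': array([ 0.206, -0.172, -0.498]), 'torque': array([ 0.038, -0.039, -0.038]), 'width': np.float64(1.0)}
scene mouth 0.56 [146. 220. 306. 264.] 2879 [[ 0.656 -0.084  0.016]]
scene mouth 0.23 [258. 220. 286. 236.] 187 [[0.636 0.002 0.017]]
scene handle_grip 0.83 [142. 218. 300. 264.] 2790 [[ 0.657 -0.082  0.017]]
scene jaw 0.48 [264. 218. 287. 232.] 187 [[0.636 0.001 0.017]]
scene nut 0.73 [278. 224. 295. 242.] 239 [[0.656 0.019 0.016]]
scene lid 0.75 [290. 170. 326. 198.] 649 [[0.538 0.119 0.017]]
scene spare_washer 0.92 [334. 198. 359. 212.] 375 [[0.626 0.155 0.017]]
top mouth 0.88 [224. 134. 361. 176.] 2200 [[ 0.654 -0.081  0.016]]
top mouth 0.73 [151. 162. 173. 184.] 442 [[0.619 0.159 0.016]]
top handle_grip 0.7 [224. 135. 358. 179.] 2309 [[ 0.654 -0.08   0.016]]
top nut 0.6 [225. 144. 243. 163.] 239 [[0.66  0.017 0.016]]
top lid 0.69 [162. 197. 198. 236.] 1117 [[0.536 0.121 0.016]]
top lid 0.35 [226. 144. 242. 163.] 203 [[0.66  0.018 0.016]]
top spare_washer 0.59 [151. 163. 178. 185.] 467 [[0.619 0.158 0.016]]
```

```bash
python3 - <<'E'
import cv2
im=cv2.imread("pics/top0.png")[90:250,130:380]; cv2.imwrite("pics/t0.png",cv2.resize(im,None,fx=3.2,fy=3.2,interpolation=cv2.INTER_CUBIC))
E
```

```text
(no output)
```

View pics/t0.png

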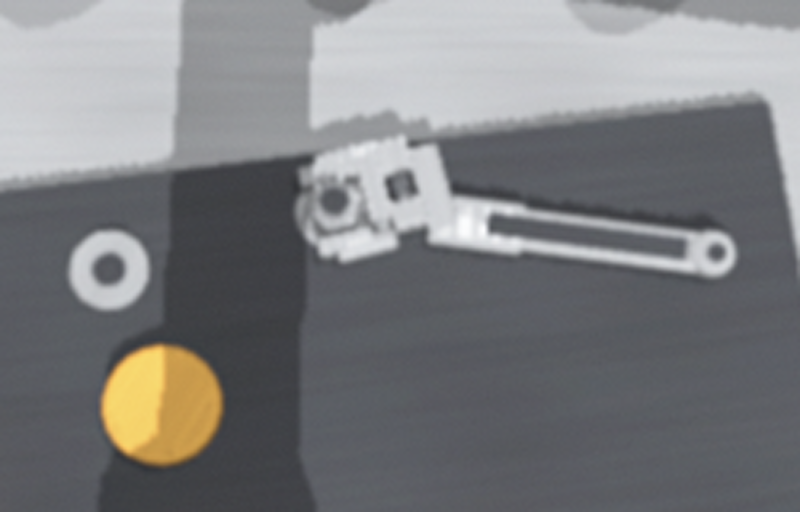

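View pics/scene0.png

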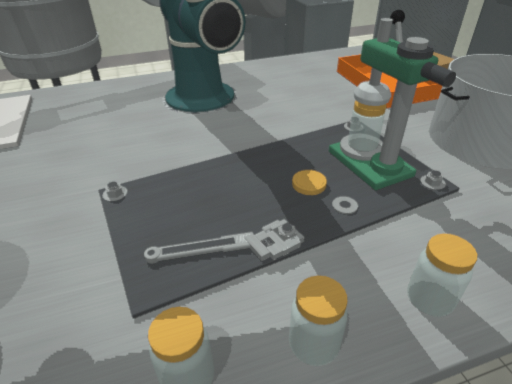

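```bash
python3 - <<'E'
from h import *
s=bot.read_state(); T=R.from_rotvec(s["tcp_rot"]).as_matrix(); print(np.round(T,3))
e=world("top",[[352.5,168.75]],z=.0215)[0]; n=world("top",[[234,153.4]],z=.034)[0]; w=world("top",[[255.6,148]],z=.0255)[0]
print("end",e,"nut",n,"worm",w,np.linalg.norm(e-n),np.linalg.norm(w-n),np.degrees(np.arctan2(*(e-n)[1::-1])),np.degrees(np.arctan2(*(n-w)[1::-1])))
V=np.array(bot.get_calibration("wrist")["view"]); c=-V[:3,:3].T@V[:3,3]; print("cam in tool",T.T@(c-s["tool_pos"]), "cam axes in tool",np.round(T.T@V[:3,:3].T,2))
t=np.array([w[0],w[1],.2]); print("shift to worm z.2",T.T@(t-s["tool_pos"]))
E
```

```text
[[ 0.973  0.233  0.   ]
 [ 0.233 -0.973 -0.   ]
 [ 0.     0.    -1.   ]]
end [ 0.6318909  -0.21800367  0.0215    ] nut [0.65773739 0.0176885  0.034     ] worm [ 0.67157113 -0.0247048   0.0255    ] 0.23743439982156844 0.04539619761846821 -96.25816709741811 108.07249200875368
cam in tool [ 0.07085916  0.00079928 -0.14197279] cam axes in tool [[-0.   -0.96 -0.28]
 [ 1.   -0.   -0.  ]
 [-0.   -0.28  0.96]]
shift to worm z.2 [ 0.64737678 -0.49472224  0.03130372]
```

```bash
python3 -m inch '[{"dx":0.22,"dy":-0.165,"dz":0.01,"az":-1,"fingers":-1},{"dx":0.42,"dy":-0.32,"dz":0.02,"az":-2,"fingers":-1},{"dx":0.647,"dy":-0.495,"dz":0.031,"az":-3,"fingers":-1},{"dx":0.647,"dy":-0.495,"dz":0.031,"az":-3,"fingers":-1},{"dx":0.647,"dy":-0.495,"dz":0.031,"az":-3,"fingers":-1},{"dx":0.647,"dy":-0.495,"dz":0.031,"az":-3,"fingers":-1},{"dx":0.647,"dy":-0.495,"dz":0.031,"az":-3,"fingers":-1},{"dx":0.647,"dy":-0.495,"dz":0.031,"az":-3,"fingers":-1},{"dx":0.647,"dy":-0.495,"dz":0.031,"az":-3,"fingers":-1},{"dx":0.647,"dy":-0.495,"dz":0.031,"az":-3,"fingers":-1},{"dx":0.647,"dy":-0.495,"dz":0.031,"az":-3,"fingers":-1},{"dx":0.647,"dy":-0.495,"dz":0.031,"az":-3,"fingers":-1},{"dx":0.647,"dy":-0.495,"dz":0.031,"az":-3,"fingers":-1},{"dx":0.647,"dy":-0.495,"dz":0.031,"az":-3,"fingers":-1},{"dx":0.647,"dy":-0.495,"dz":0.031,"az":-3,"fingers":-1},{"dx":0.647,"dy":-0.495,"dz":0.031,"az":-3,"fingers":-1}]' 40
python3 - <<'E'
from h import *
import pickle
cal=bot.get_calibration("wrist"); im,d=bot.read_camera("wrist"); pickle.dump((cal,im,d),open("w1.pkl","wb"))
cv2.imwrite("pics/w1.png",im)
for t in("mouth","worm","jaw","nut"):
    for m in bot.masks_of("wrist",t)[:2]:
        r=m["region"]; v,u=np.nonzero(r); print(t,round(m["p"],2),np.round(m["box"]),r.sum(),np.round(world("wrist",[[u.mean(),v.mean()]],z=.0255,cal=cal),4))
print(bot.read_state()["time"],bot.read_state()["wrist_force"])
E
```

```text
1.05 [-0.31183283 -0.09108659 -0.02360311]invalid input at $[0]: expected keys dx, dy, dz, ax, ay, az, fingers
```

View pics/w1.png

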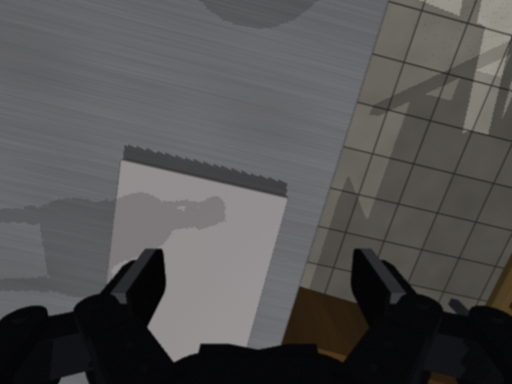

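The call was refused because a row needs all seven keys; the picture only shows the start view. I'll retype the move.

```bash
python3 -m inch '[{"dx":0.22,"dy":-0.165,"dz":0.01,"ax":0,"ay":0,"az":-1,"fingers":-1},{"dx":0.647,"dy":-0.495,"dz":0.031,"ax":0,"ay":0,"az":-3,"fingers":-1},{"dx":0.647,"dy":-0.495,"dz":0.031,"ax":0,"ay":0,"az":-3,"fingers":-1},{"dx":0.647,"dy":-0.495,"dz":0.031,"ax":0,"ay":0,"az":-3,"fingers":-1},{"dx":0.647,"dy":-0.495,"dz":0.031,"ax":0,"ay":0,"az":-3,"fingers":-1},{"dx":0.647,"dy":-0.495,"dz":0.031,"ax":0,"ay":0,"az":-3,"fingers":-1},{"dx":0.647,"dy":-0.495,"dz":0.031,"ax":0,"ay":0,"az":-3,"fingers":-1},{"dx":0.647,"dy":-0.495,"dz":0.031,"ax":0,"ay":0,"az":-3,"fingers":-1},{"dx":0.647,"dy":-0.495,"dz":0.031,"ax":0,"ay":0,"az":-3,"fingers":-1},{"dx":0.647,"dy":-0.495,"dz":0.031,"ax":0,"ay":0,"az":-3,"fingers":-1},{"dx":0.647,"dy":-0.495,"dz":0.031,"ax":0,"ay":0,"az":-3,"fingers":-1},{"dx":0.647,"dy":-0.495,"dz":0.031,"ax":0,"ay":0,"az":-3,"fingers":-1},{"dx":0.647,"dy":-0.495,"dz":0.031,"ax":0,"ay":0,"az":-3,"fingers":-1},{"dx":0.647,"dy":-0.495,"dz":0.031,"ax":0,"ay":0,"az":-3,"fingers":-1},{"dx":0.647,"dy":-0.495,"dz":0.031,"ax":0,"ay":0,"az":-3,"fingers":-1},{"dx":0.647,"dy":-0.495,"dz":0.031,"ax":0,"ay":0,"az":-3,"fingers":-1}]' 40
cat > look.py <<'E'
from h import *
import pickle,sys
def look(name,things=("mouth","worm","jaw","nut")):
    s=bot.read_state(); cal=bot.get_calibration("wrist"); im,d=bot.read_camera("wrist"); pickle.dump((cal,im,d),open(name+".pkl","wb"))
    cv2.imwrite(f"pics/{name}.png",im)
    for t in things:
        for m in bot.masks_of("wrist",t)[:2]:
            r=m["region"]; v,u=np.nonzero(r); print(t,round(m["p"],2),np.round(m["box"]),r.sum(),np.round(world("wrist",[[u.mean(),v.mean()]],z=.0255,cal=cal),4))
    print(s["time"],s["wrist_force"],s["tool_pos"],s["width"])
if __name__=="__main__": look(sys.argv[1])
E
python3 look.py w2
```

```text
time: 3.05
tool_pos: [0.6703, -0.0258, 0.2004]
tcp_rot: [3.109, 0.447, -0.001]
wrist_force: [0.5, 0.1, -0.7]
width: -0.002
mouth 0.6 [199. 136. 423. 264.] 7808 [[ 0.6584 -0.0711  0.0255]]
worm 0.74 [250. 162. 265. 178.] 254 [[ 0.6732 -0.0241  0.0255]]
jaw 0.58 [201. 187. 247. 205.] 680 [[0.6396 0.0015 0.0255]]
jaw 0.55 [ 52. 145. 104. 192.] 1800 [[0.6254 0.151  0.0255]]
nut 0.53 [196. 157. 235. 187.] 1190 [[0.6618 0.0175 0.0255]]
3.05 [ 0.48599906  0.11557293 -0.69781046] [ 0.67032957 -0.02583147  0.20037158] -0.0015017787964253355
```

View pics/w2.png

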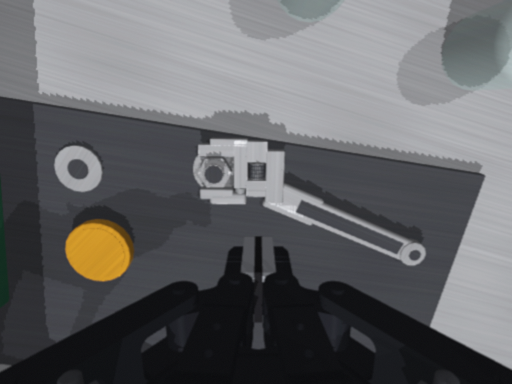

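```bash
python3 - <<'E'
from h import *
im=cv2.imread("pics/w2.png"); a=im[130:300,180:310]; cv2.imwrite("pics/c2.png",cv2.resize(a,None,fx=3.5,fy=3.5,interpolation=cv2.INTER_CUBIC))
s=bot.read_state(); print(s["q"]); import pickle; cal,_,d=pickle.load(open("w2.pkl","rb")); print(d[200:300:8,[250,258,266]])
p=world("wrist",[[257.5,170]],z=.0255,cal=cal)[0]; n=world("wrist",[[214,174]],z=.034,cal=cal)[0]; e=world("wrist",[[412,253]],z=.0215,cal=cal)[0]
print(p,n,e,np.linalg.norm(e-n),np.linalg.norm((p-n)[:2]),np.degrees(np.arctan2(*(e-n)[1::-1]))+202.5,np.degrees(np.arctan2(*(n-p)[1::-1])))
T=R.from_rotvec(s["tcp_rot"]).as_matrix();print(T, T.T@(p-s["tool_pos"]))
E
```

```text
[-7.52039774e-02  2.75921652e-01  1.64599896e+00 -6.41327433e-05
  1.21926940e+00  1.20995062e+00]
[[0.34876698 0.34836945 0.33444038]
 [0.35197145 0.3512869  0.35131225]
 [0.3545444  0.35447702 0.3539881 ]
 [0.3563799  0.35732096 0.35671452]
 [0.35946837 0.35833153 0.359548  ]
 [0.1450155  0.14541803 0.14623   ]
 [0.13742606 0.13644232 0.13703728]
 [0.1318366  0.13104092 0.13063122]
 [0.12431186 0.12369611 0.12395311]
 [0.11847846 0.11918304 0.11722843]
 [0.1112764  0.11925948 0.11088205]
 [0.10699121 0.12072277 0.10652739]
 [0.10522504 0.12030239 0.10227785]]
[ 0.67493991 -0.02490463  0.0255    ] [0.6605382  0.01606744 0.034     ] [ 0.63206681 -0.2174763   0.0215    ] 0.23560464038714451 0.04342948113268359 105.54935217975778 109.36661336885045
[[ 9.59474739e-01  2.81794372e-01  3.96977380e-04]
 [ 2.81794427e-01 -9.59474800e-01 -9.02922552e-05]
 [ 3.55445943e-04  1.98499151e-04 -9.99999917e-01]] [0.00412996 0.00048168 0.17517379]
```

View pics/c2.png

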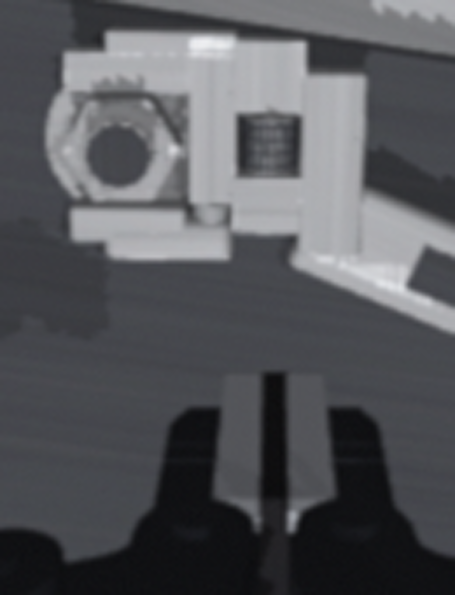

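Wrist picture: worm at (257,170), stud at (214,174), movable jaw on the robot side around (225,197) with a small gap. The shut tips are about 14 x 22 mm, so I'll turn 90° to stroke along the 22 mm side.

```bash
python3 -m inch '[{"dx":0.003,"dy":0.009,"dz":0.05,"ax":0,"ay":0,"az":-90,"fingers":-1},{"dx":0.003,"dy":0.009,"dz":0.1,"ax":0,"ay":0,"az":-90,"fingers":-1},{"dx":0.003,"dy":0.009,"dz":0.1,"ax":0,"ay":0,"az":-90,"fingers":-1},{"dx":0.003,"dy":0.009,"dz":0.1,"ax":0,"ay":0,"az":-90,"fingers":-1},{"dx":0.003,"dy":0.009,"dz":0.1,"ax":0,"ay":0,"az":-90,"fingers":-1},{"dx":0.003,"dy":0.009,"dz":0.1,"ax":0,"ay":0,"az":-90,"fingers":-1},{"dx":0.003,"dy":0.009,"dz":0.1,"ax":0,"ay":0,"az":-90,"fingers":-1},{"dx":0.003,"dy":0.009,"dz":0.12,"ax":0,"ay":0,"az":-90,"fingers":-1},{"dx":0.003,"dy":0.009,"dz":0.14,"ax":0,"ay":0,"az":-90,"fingers":-1},{"dx":0.003,"dy":0.009,"dz":0.16,"ax":0,"ay":0,"az":-90,"fingers":-1},{"dx":0.003,"dy":0.009,"dz":0.16,"ax":0,"ay":0,"az":-90,"fingers":-1},{"dx":0.003,"dy":0.009,"dz":0.16,"ax":0,"ay":0,"az":-90,"fingers":-1}]' 40
python3 look.py w3
```

```text
time: 4.8
tool_pos: [0.6766, -0.0336, 0.0411]
tcp_rot: [1.883, 2.514, 0.001]
wrist_force: [0.2, -0.0, 0.5]
width: -0.001
worm 0.87 [246. 203. 272. 230.] 829 [[ 0.6718 -0.0218  0.0255]]
jaw 0.91 [186. 104. 226. 198.] 3016 [[0.6377 0.0036 0.0255]]
jaw 0.54 [147. 106. 322. 346.] 14998 [[ 0.6634 -0.0128  0.0255]]
nut 0.91 [226. 108. 290. 176.] 3189 [[0.6594 0.0174 0.0255]]
4.8 [ 0.18033311 -0.00160549  0.53157225] [ 0.67661786 -0.03355706  0.0410692 ] -0.0008440986069404506
```

View pics/w3.png

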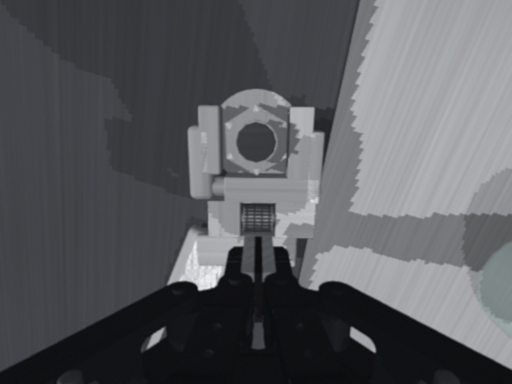

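The tips line up with the worm (both at column 259), about 10 mm short of its centre. Next I feel for contact.

```bash
python3 -m inch '[{"dx":0.001,"dy":0,"dz":0.013,"ax":0,"ay":0,"az":0,"fingers":-1},{"dx":0.001,"dy":0,"dz":0.015,"ax":0,"ay":0,"az":0,"fingers":-1},{"dx":0.001,"dy":0,"dz":0.016,"ax":0,"ay":0,"az":0,"fingers":-1},{"dx":0.001,"dy":0,"dz":0.016,"ax":0,"ay":0,"az":0,"fingers":-1}]'
```

```text
time: 5.55
tool_pos: [0.6765, -0.0324, 0.0255]
tcp_rot: [1.882, 2.514, 0.001]
wrist_force: [-0.1, -1.0, 0.1]
width: 0.002
```

```bash
python3 -m inch '[{"dx":0,"dy":0,"dz":0.0006,"ax":0,"ay":0,"az":0,"fingers":-1},{"dx":0,"dy":0,"dz":0.001,"ax":0,"ay":0,"az":0,"fingers":-1}]'
```

```text
time: 5.8
tool_pos: [0.677, -0.0325, 0.0251]
tcp_rot: [1.881, 2.513, 0.002]
wrist_force: [-0.8, 0.5, 3.9]
width: 0.004
```

```bash
python3 -m inch '[{"dx":0,"dy":0,"dz":0.001,"ax":0,"ay":0,"az":0,"fingers":-1},{"dx":0,"dy":0,"dz":0.0014,"ax":0,"ay":0,"az":0,"fingers":-1},{"dx":0,"dy":0,"dz":0.0014,"ax":0,"ay":0,"az":0,"fingers":-1}]'
```

```text
time: 6.18
tool_pos: [0.6771, -0.0325, 0.025]
tcp_rot: [1.881, 2.513, 0.002]
wrist_force: [-4.5, -0.4, 8.3]
width: 0.0
```

```bash
python3 -m inch '[{"dx":0,"dy":0.0005,"dz":0.0018,"ax":0,"ay":0,"az":0,"fingers":-1},{"dx":0.004,"dy":0.0005,"dz":0.0018,"ax":0,"ay":0,"az":0,"fingers":-1},{"dx":0.008,"dy":0.0005,"dz":0.0018,"ax":0,"ay":0,"az":0,"fingers":-1},{"dx":0.012,"dy":0.0005,"dz":0.0018,"ax":0,"ay":0,"az":0,"fingers":-1},{"dx":0.016,"dy":0.0005,"dz":0.0018,"ax":0,"ay":0,"az":0,"fingers":-1},{"dx":0.018,"dy":0.0005,"dz":0.0018,"ax":0,"ay":0,"az":0,"fingers":-1}]'
```

```text
time: 6.92
tool_pos: [0.6732, -0.0179, 0.0253]
tcp_rot: [1.878, 2.511, -0.002]
wrist_force: [-4.4, -8.3, 11.2]
width: 0.003
```

```bash
python3 -m inch '[{"dx":0,"dy":-0.001,"dz":-0.005,"ax":0,"ay":0,"az":0,"fingers":-1},{"dx":-0.016,"dy":-0.002,"dz":-0.005,"ax":0,"ay":0,"az":0,"fingers":-1},{"dx":-0.016,"dy":-0.002,"dz":-0.003,"ax":0,"ay":0,"az":0,"fingers":-1}]'; python3 - <<'E'
from look import *
look("w4",("jaw","worm","nut"))
im=cv2.imread("pics/w4.png")[80:260,160:350]; cv2.imwrite("pics/c4.png",cv2.resize(im,None,fx=3,fy=3,interpolation=cv2.INTER_CUBIC))
E
```

```text
time: 7.3
tool_pos: [0.6763, -0.0351, 0.0282]
tcp_rot: [1.879, 2.509, -0.001]
wrist_force: [0.0, 0.4, 0.1]
width: -0.003
jaw 0.79 [183. 101. 225. 203.] 3463 [[0.6384 0.0045 0.0255]]
jaw 0.68 [225. 105. 292. 176.] 3734 [[0.6594 0.0173 0.0255]]
worm 0.71 [186. 102. 225. 204.] 3501 [[0.6384 0.0042 0.0255]]
worm 0.68 [244. 205. 275. 231.] 834 [[ 0.6716 -0.0208  0.0255]]
nut 0.64 [223.  84. 293. 179.] 5861 [[0.6582 0.021  0.0255]]
nut 0.59 [226. 104. 292. 177.] 3752 [[0.6594 0.0175 0.0255]]
7.3 [0.0384453  0.39945241 0.05524625] [ 0.67633165 -0.03505463  0.02823494] -0.003190190635981649
```

View pics/c4.png

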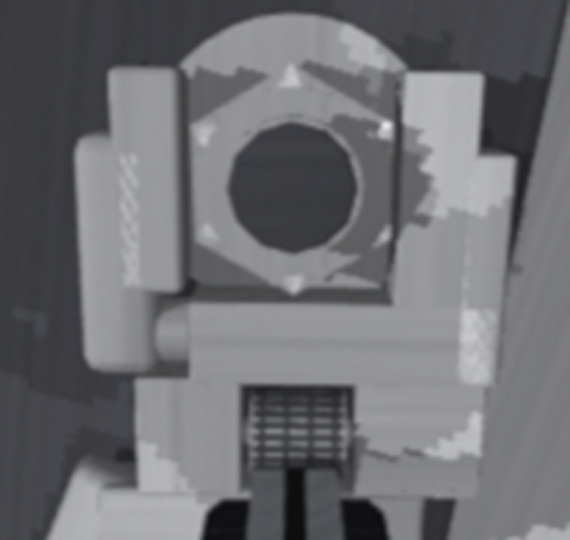

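The crop shows jaw faces at columns ~185 and ~395 against nut flats 194–390, so about 2 mm is left to close. The worm sits correctly under the tip. I'll continue stroking.

```bash
python3 -m inch '[{"dx":0.002,"dy":0,"dz":0.003,"ax":0,"ay":0,"az":0,"fingers":-1},{"dx":0.002,"dy":0,"dz":0.0049,"ax":0,"ay":0,"az":0,"fingers":-1},{"dx":0.007,"dy":0,"dz":0.0049,"ax":0,"ay":0,"az":0,"fingers":-1},{"dx":0.012,"dy":0,"dz":0.0049,"ax":0,"ay":0,"az":0,"fingers":-1},{"dx":0.017,"dy":0,"dz":0.0049,"ax":0,"ay":0,"az":0,"fingers":-1},{"dx":0.021,"dy":0,"dz":0.0049,"ax":0,"ay":0,"az":0,"fingers":-1},{"dx":0.022,"dy":0,"dz":0.0049,"ax":0,"ay":0,"az":0,"fingers":-1},{"dx":0.022,"dy":0,"dz":-0.002,"ax":0,"ay":0,"az":0,"fingers":-1},{"dx":0.002,"dy":0,"dz":-0.002,"ax":0,"ay":0,"az":0,"fingers":-1},{"dx":0.002,"dy":0,"dz":0.003,"ax":0,"ay":0,"az":0,"fingers":-1},{"dx":0.002,"dy":0,"dz":0.0049,"ax":0,"ay":0,"az":0,"fingers":-1},{"dx":0.007,"dy":0,"dz":0.0049,"ax":0,"ay":0,"az":0,"fingers":-1},{"dx":0.012,"dy":0,"dz":0.0049,"ax":0,"ay":0,"az":0,"fingers":-1},{"dx":0.017,"dy":0,"dz":0.0049,"ax":0,"ay":0,"az":0,"fingers":-1},{"dx":0.021,"dy":0,"dz":0.0049,"ax":0,"ay":0,"az":0,"fingers":-1},{"dx":0.022,"dy":0,"dz":0.0049,"ax":0,"ay":0,"az":0,"fingers":-1}]'
```

```text
time: 9.5
tool_pos: [0.6708, -0.015, 0.0249]
tcp_rot: [1.876, 2.508, -0.003]
wrist_force: [-1.7, -5.5, 12.2]
width: -0.001
```

```bash
python3 -m inch '[{"dx":0,"dy":0,"dz":-0.005,"ax":0,"ay":0,"az":0,"fingers":-1},{"dx":-0.019,"dy":0,"dz":-0.005,"ax":0,"ay":0,"az":0,"fingers":-1},{"dx":-0.019,"dy":0,"dz":0,"ax":0,"ay":0,"az":0,"fingers":-1},{"dx":-0.019,"dy":0,"dz":0.0016,"ax":0,"ay":0,"az":0,"fingers":-1},{"dx":-0.014,"dy":0,"dz":0.0016,"ax":0,"ay":0,"az":0,"fingers":-1},{"dx":-0.009,"dy":0,"dz":0.0016,"ax":0,"ay":0,"az":0,"fingers":-1},{"dx":-0.004,"dy":0,"dz":0.0016,"ax":0,"ay":0,"az":0,"fingers":-1},{"dx":0,"dy":0,"dz":0.0016,"ax":0,"ay":0,"az":0,"fingers":-1},{"dx":0.001,"dy":0,"dz":0.0016,"ax":0,"ay":0,"az":0,"fingers":-1}]'
python3 -m inch '[{"dx":0,"dy":0,"dz":-0.005,"ax":0,"ay":0,"az":0,"fingers":-1},{"dx":-0.019,"dy":0,"dz":-0.005,"ax":0,"ay":0,"az":0,"fingers":-1},{"dx":-0.021,"dy":0,"dz":-0.004,"ax":0,"ay":0,"az":0,"fingers":-1}]'; python3 - <<'E'
from look import *
look("w5",("jaw","nut"))
im=cv2.imread("pics/w5.png")[80:260,160:350]; cv2.imwrite("pics/c5.png",cv2.resize(im,None,fx=3,fy=3,interpolation=cv2.INTER_CUBIC))
E
```

```text
time: 10.62
tool_pos: [0.6715, -0.0166, 0.0252]
tcp_rot: [1.873, 2.506, -0.007]
wrist_force: [-2.5, -8.5, 11.7]
width: 0.003
time: 11.0
tool_pos: [0.6776, -0.0381, 0.0288]
tcp_rot: [1.875, 2.505, -0.007]
wrist_force: [0.1, 0.3, -0.3]
width: -0.0
nut 0.87 [223.  94. 288. 170.] 3863 [[0.6594 0.0174 0.0255]]
11.0 [ 0.1373825   0.34613628 -0.2926262 ] [ 0.67760199 -0.03808066  0.02882889] -0.000430979995042451
```

View pics/c5.png

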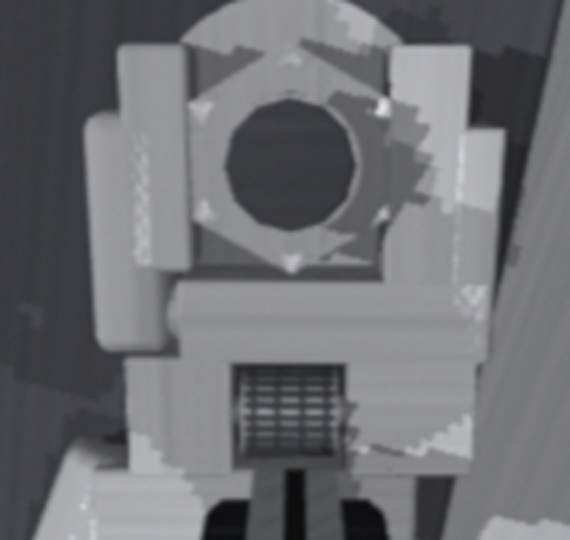

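Now the jaw faces are at columns 190 and 387, practically on the nut flats; the head has closed by about 3.5 mm since the last picture. Two more strokes should make it stall.

```bash
python3 -m inch '[{"dx":0.005,"dy":0,"dz":0.003,"ax":0,"ay":0,"az":0,"fingers":-1},{"dx":0.005,"dy":0,"dz":0.0055,"ax":0,"ay":0,"az":0,"fingers":-1},{"dx":0.01,"dy":0,"dz":0.0055,"ax":0,"ay":0,"az":0,"fingers":-1},{"dx":0.015,"dy":0,"dz":0.0055,"ax":0,"ay":0,"az":0,"fingers":-1},{"dx":0.02,"dy":0,"dz":0.0055,"ax":0,"ay":0,"az":0,"fingers":-1},{"dx":0.024,"dy":0,"dz":0.0055,"ax":0,"ay":0,"az":0,"fingers":-1},{"dx":0.025,"dy":0,"dz":0.0055,"ax":0,"ay":0,"az":0,"fingers":-1},{"dx":0.025,"dy":0,"dz":0,"ax":0,"ay":0,"az":0,"fingers":-1},{"dx":0.005,"dy":0,"dz":0,"ax":0,"ay":0,"az":0,"fingers":-1},{"dx":0.005,"dy":0,"dz":0.003,"ax":0,"ay":0,"az":0,"fingers":-1},{"dx":0.005,"dy":0,"dz":0.0057,"ax":0,"ay":0,"az":0,"fingers":-1},{"dx":0.01,"dy":0,"dz":0.0057,"ax":0,"ay":0,"az":0,"fingers":-1},{"dx":0.015,"dy":0,"dz":0.0057,"ax":0,"ay":0,"az":0,"fingers":-1},{"dx":0.02,"dy":0,"dz":0.0057,"ax":0,"ay":0,"az":0,"fingers":-1},{"dx":0.024,"dy":0,"dz":0.0057,"ax":0,"ay":0,"az":0,"fingers":-1}]'
python3 -m inch '[{"dx":0,"dy":0,"dz":-0.02,"ax":0,"ay":0,"az":0,"fingers":-1},{"dx":-0.01,"dy":0,"dz":-0.06,"ax":0,"ay":0,"az":0,"fingers":-1},{"dx":-0.012,"dy":0,"dz":-0.09,"ax":0,"ay":0,"az":0,"fingers":-1},{"dx":-0.012,"dy":0,"dz":-0.09,"ax":0,"ay":0,"az":0,"fingers":-1}]'; python3 - <<'E'
from look import *
look("w6",("handle_grip","jaw","nut"))
im=cv2.imread("pics/w6.png")
cv2.imwrite("pics/c6.png",cv2.resize(im[60:,120:400],None,fx=1.8,fy=1.8,interpolation=cv2.INTER_CUBIC))
E
```

```text
time: 13.02
tool_pos: [0.6734, -0.0166, 0.0252]
tcp_rot: [1.87, 2.501, -0.006]
wrist_force: [0.8, -7.9, 8.4]
width: 0.002
time: 13.52
tool_pos: [0.6782, -0.0269, 0.1196]
tcp_rot: [1.867, 2.496, 0.0]
wrist_force: [0.8, 0.2, -0.1]
width: -0.003
handle_grip 0.59 [149. 109. 294. 345.] 9767 [[ 0.6613 -0.0319  0.0255]]
jaw 0.71 [207. 109. 235. 176.] 1270 [[0.6393 0.0049 0.0255]]
nut 0.86 [231. 111. 272. 157.] 1510 [[0.6593 0.0176 0.0255]]
nut 0.66 [  0.   2. 328. 369.] 78781 [[ 0.5734 -0.0162  0.0255]]
13.525 [ 0.80582591  0.19665341 -0.12273261] [ 0.67816633 -0.0268805   0.11959091] -0.0026075323778025662
```

View pics/c6.png

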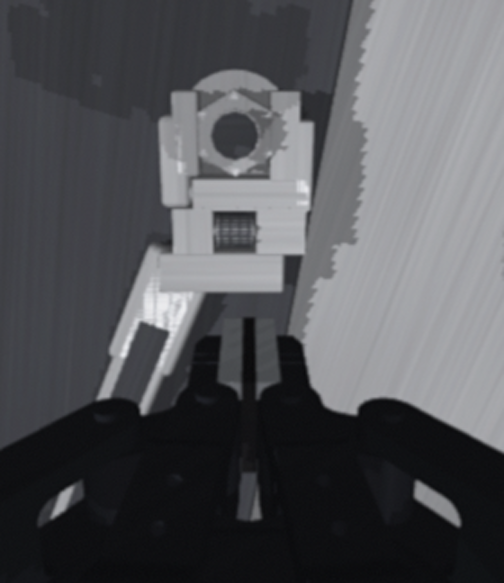

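The jaw sits on the flats (faces at crop columns ~197 and ~271, stud at 236) and the corner clears the throat. Next I locate the handle.

```bash
cat > hd.py <<'E'
from h import *
def handle():
    im,d=bot.read_camera("top"); cv2.imwrite("pics/top_last.png",im)
    ms=bot.masks_of("top","handle_grip"); m=ms[0]
    v,u=np.nonzero(m["region"]); P=world("top",np.c_[u,v],z=.0215)[:,:2]; n=np.array([.6590,.0172])
    r=np.hypot(*(P-n).T); print(m["p"],len(P),"rmax",r.max())
    k=(r>.12)&(r<.23); vx,vy,x0,y0=cv2.fitLine(P[k].astype(np.float32),cv2.DIST_HUBER,0,1e-4,1e-4).ravel()
    g=P[k&(r>.19)&(r<.21)].mean(0); a=np.arctan2(*(g-n)[::-1]); print("dir",np.degrees(a),"fit",np.degrees(np.arctan2(vy,vx)),"grip",g)
    return g,a,n
if __name__=="__main__":
    g,a,n=handle()
    s=bot.read_state(); T=R.from_rotvec(s["tcp_rot"]).as_matrix(); print(s["time"],s["tool_pos"],T.round(3).tolist())
    N=np.array([-np.sin(a),np.cos(a)]); N*=np.sign(N[0])
    t=np.r_[n+.2*np.array([np.cos(a),np.sin(a)])+.028*N,.06]; print("normal deg",np.degrees(np.arctan2(N[1],N[0])),"target",t,"shift",T.T@(t-s["tool_pos"]),"tool y deg",np.degrees(np.arctan2(T[1,1],T[0,1])))
E
python3 hd.py
```

```text
0.86 285 rmax 0.2498357799730029
dir -96.41763877120901 fit 55.177574 grip [ 0.63588239 -0.18832689]
13.825 [ 0.67418254 -0.02653347  0.11331897] [[-0.283, 0.959, 0.009], [0.959, 0.283, -0.014], [-0.016, 0.005, -1.0]]
normal deg -6.417638771209007 target [ 0.66446957 -0.18467641  0.06      ] shift [-0.14807556 -0.05432061  0.05540164] tool y deg 16.434994850166895
```

```bash
python3 -m inch '[{"dx":-0.05,"dy":-0.02,"dz":0,"ax":0,"ay":0,"az":10,"fingers":-1},{"dx":-0.1,"dy":-0.04,"dz":0.02,"ax":0,"ay":0,"az":20,"fingers":-1},{"dx":-0.148,"dy":-0.054,"dz":0.05,"ax":0,"ay":0,"az":23,"fingers":-1},{"dx":-0.148,"dy":-0.054,"dz":0.055,"ax":0,"ay":0,"az":23,"fingers":-1},{"dx":-0.148,"dy":-0.054,"dz":0.055,"ax":0,"ay":0,"az":23,"fingers":-1},{"dx":-0.148,"dy":-0.054,"dz":0.055,"ax":0,"ay":0,"az":23,"fingers":-1}]'
python3 look.py w7; python3 - <<'E'
from h import *
s=bot.read_state(); T=R.from_rotvec(s["tcp_rot"]).as_matrix(); print(T.round(3).tolist())
E
```

```text
time: 14.58
tool_pos: [0.6653, -0.1833, 0.0608]
tcp_rot: [2.331, 2.081, -0.003]
wrist_force: [0.2, 1.1, 0.6]
width: -0.0
14.575 [0.24543742 1.07608898 0.62883099] [ 0.66527032 -0.18328782  0.06083369] -0.00010436748737406293
[[0.113, 0.994, 0.011], [0.994, -0.113, -0.014], [-0.013, 0.012, -1.0]]
```

View pics/w7.png

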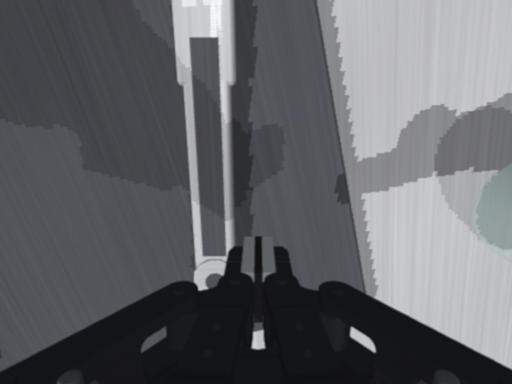

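The fingers (column 258) stand beside and parallel to the handle (columns 195–233), on the far side. Now down beside it.

```bash
python3 -m inch '[{"dx":0,"dy":0,"dz":0.03,"ax":0,"ay":0,"az":0,"fingers":-1},{"dx":0,"dy":0,"dz":0.043,"ax":0,"ay":0,"az":0,"fingers":-1},{"dx":0,"dy":0,"dz":0.046,"ax":0,"ay":0,"az":0,"fingers":-1},{"dx":0,"dy":0,"dz":0.046,"ax":0,"ay":0,"az":0,"fingers":-1}]'; python3 -m inch '[{"dx":0,"dy":-0.002,"dz":0,"ax":0,"ay":0,"az":0,"fingers":-1},{"dx":0,"dy":-0.004,"dz":0,"ax":0,"ay":0,"az":0,"fingers":-1},{"dx":0,"dy":-0.005,"dz":0,"ax":0,"ay":0,"az":0,"fingers":-1},{"dx":0,"dy":-0.005,"dz":0,"ax":0,"ay":0,"az":0,"fingers":-1}]'
```

```text
time: 15.32
tool_pos: [0.6661, -0.1843, 0.0156]
tcp_rot: [2.33, 2.08, -0.002]
wrist_force: [-0.3, 0.4, 0.2]
width: 0.0
time: 15.82
tool_pos: [0.6611, -0.1838, 0.0157]
tcp_rot: [2.33, 2.08, -0.002]
wrist_force: [-0.1, 0.3, -0.3]
width: -0.0
```

```bash
python3 -m inch '[{"dx":0,"dy":-0.001,"dz":0,"ax":0,"ay":0,"az":0,"fingers":-1},{"dx":0,"dy":-0.002,"dz":0,"ax":0,"ay":0,"az":0,"fingers":-1},{"dx":0,"dy":-0.003,"dz":0,"ax":0,"ay":0,"az":0,"fingers":-1},{"dx":0,"dy":-0.004,"dz":0,"ax":0,"ay":0,"az":0,"fingers":-1}]'; cat > arc.py <<'E'
from h import *
# rows that carry the TCP on an arc round the nut, clockwise, from the present pose
s=bot.read_state(); T=R.from_rotvec(s["tcp_rot"]).as_matrix(); p=s["tool_pos"]; n=np.array([.659,.0172,0]); n[2]=p[2]
print(s["time"],p.round(4),np.round(s["wrist_force"],1),"bearing",np.degrees(np.arctan2(*(p-n)[1::-1])).round(2))
for a in (1,2,3,4,6,8,10,12,14,16,20,22,24,26,28,30,32,34,36,38):
    q=n+R.from_euler("z",-a,degrees=True).apply(p-n); print(a,(T.T@(q-p)*1000).round(1).tolist())
E
python3 arc.py
```

```text
time: 16.32
tool_pos: [0.6574, -0.1834, 0.0157]
tcp_rot: [2.33, 2.08, -0.001]
wrist_force: [2.6, -0.0, -1.9]
width: -0.001
16.325 [ 0.6574 -0.1834  0.0157] [ 2.6 -0.  -1.9] bearing -90.45
1 [-0.3, -3.5, -0.0]
2 [-0.6, -7.0, -0.1]
3 [-0.8, -10.5, -0.1]
4 [-1.0, -14.0, -0.2]
6 [-1.1, -21.0, -0.3]
8 [-1.0, -28.0, -0.4]
10 [-0.6, -35.0, -0.5]
12 [-0.0, -41.9, -0.6]
14 [0.8, -48.9, -0.7]
16 [1.9, -55.8, -0.8]
20 [4.8, -69.5, -1.0]
22 [6.6, -76.3, -1.1]
24 [8.7, -83.0, -1.2]
26 [10.9, -89.6, -1.3]
28 [13.4, -96.1, -1.5]
30 [16.2, -102.6, -1.6]
32 [19.1, -108.9, -1.7]
34 [22.3, -115.2, -1.8]
36 [25.7, -121.3, -1.9]
38 [29.3, -127.3, -2.1]
```

```bash
python3 -m inch '[{"dx":-0.0003,"dy":-0.0035,"dz":0,"ax":0,"ay":0,"az":1,"fingers":-1},{"dx":-0.0006,"dy":-0.007,"dz":0,"ax":0,"ay":0,"az":2,"fingers":-1},{"dx":-0.0008,"dy":-0.0105,"dz":0,"ax":0,"ay":0,"az":3,"fingers":-1},{"dx":-0.001,"dy":-0.014,"dz":0,"ax":0,"ay":0,"az":4,"fingers":-1},{"dx":-0.0011,"dy":-0.0175,"dz":0,"ax":0,"ay":0,"az":5,"fingers":-1},{"dx":-0.0011,"dy":-0.021,"dz":0,"ax":0,"ay":0,"az":6,"fingers":-1}]'; python3 - <<'E'
from h import *
im,d=bot.read_camera("top"); a=im[110:210,190:380]; cv2.imwrite("pics/t8.png",cv2.resize(a,None,fx=4,fy=4,interpolation=cv2.INTER_CUBIC))
E
```

```text
time: 17.08
tool_pos: [0.6367, -0.1821, 0.0158]
tcp_rot: [2.436, 1.953, 0.001]
wrist_force: [3.9, 0.1, -0.7]
width: -0.001
```

View pics/t8.png

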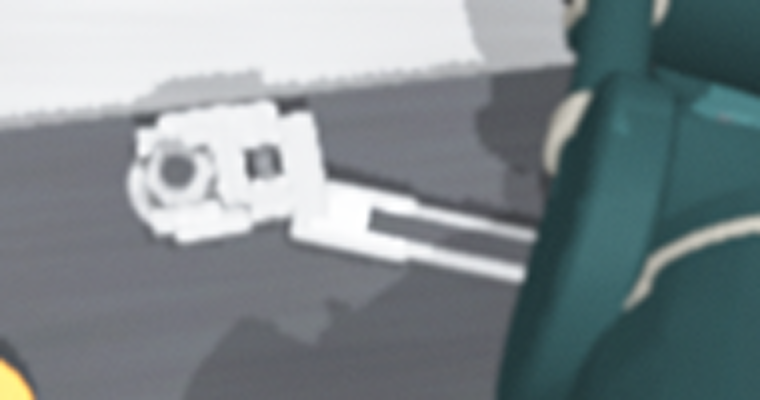

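The head turns with the nut, still seated, with a drag of 3 to 4 N as expected. I'll continue the arc.

```bash
python3 arc.py | head -17
```

```text
17.125 [ 0.6363 -0.1821  0.0158] [ 4.6  0.6 -0.1] bearing -96.49
1 [-0.3, -3.5, -0.0]
2 [-0.6, -7.0, -0.1]
3 [-0.8, -10.5, -0.2]
4 [-1.0, -14.0, -0.2]
6 [-1.1, -21.0, -0.3]
8 [-1.0, -28.0, -0.4]
10 [-0.7, -35.0, -0.5]
12 [-0.1, -41.9, -0.6]
14 [0.8, -48.9, -0.8]
16 [1.8, -55.8, -0.9]
20 [4.7, -69.5, -1.1]
22 [6.5, -76.3, -1.2]
24 [8.6, -83.0, -1.4]
26 [10.8, -89.6, -1.5]
28 [13.3, -96.1, -1.6]
30 [16.0, -102.6, -1.8]
```

```bash
python3 -m inch '[{"dx":-0.0006,"dy":-0.007,"dz":0,"ax":0,"ay":0,"az":2,"fingers":-1},{"dx":-0.001,"dy":-0.014,"dz":0,"ax":0,"ay":0,"az":4,"fingers":-1},{"dx":-0.0011,"dy":-0.021,"dz":0,"ax":0,"ay":0,"az":6,"fingers":-1},{"dx":-0.001,"dy":-0.028,"dz":0,"ax":0,"ay":0,"az":8,"fingers":-1},{"dx":-0.0007,"dy":-0.035,"dz":-0.0005,"ax":0,"ay":0,"az":10,"fingers":-1},{"dx":0,"dy":-0.042,"dz":-0.0005,"ax":0,"ay":0,"az":12,"fingers":-1},{"dx":0.0008,"dy":-0.049,"dz":-0.001,"ax":0,"ay":0,"az":14,"fingers":-1},{"dx":0.0018,"dy":-0.056,"dz":-0.001,"ax":0,"ay":0,"az":16,"fingers":-1},{"dx":0.0032,"dy":-0.0627,"dz":-0.001,"ax":0,"ay":0,"az":18,"fingers":-1},{"dx":0.0047,"dy":-0.0695,"dz":-0.001,"ax":0,"ay":0,"az":20,"fingers":-1}]'; python3 arc.py | head -10
```

```text
time: 18.38
tool_pos: [0.5698, -0.1624, 0.0161]
tcp_rot: [2.74, 1.496, 0.008]
wrist_force: [5.3, 0.4, 0.6]
width: 0.0
18.375 [ 0.5698 -0.1624  0.0161] [5.3 0.4 0.6] bearing -116.42
1 [-0.4, -3.5, -0.1]
2 [-0.6, -7.0, -0.1]
3 [-0.9, -10.5, -0.2]
4 [-1.1, -14.0, -0.3]
6 [-1.2, -21.0, -0.4]
8 [-1.1, -28.0, -0.5]
10 [-0.8, -34.9, -0.7]
12 [-0.2, -41.9, -0.8]
14 [0.6, -48.9, -1.0]
```

```bash
python3 -m inch '[{"dx":-0.0004,"dy":-0.0035,"dz":0,"ax":0,"ay":0,"az":1,"fingers":-1},{"dx":-0.0006,"dy":-0.007,"dz":0,"ax":0,"ay":0,"az":2,"fingers":-1},{"dx":-0.0009,"dy":-0.0105,"dz":0,"ax":0,"ay":0,"az":3,"fingers":-1},{"dx":-0.0011,"dy":-0.014,"dz":0,"ax":0,"ay":0,"az":4,"fingers":-1},{"dx":-0.0012,"dy":-0.0175,"dz":0,"ax":0,"ay":0,"az":5,"fingers":-1},{"dx":-0.0012,"dy":-0.021,"dz":-0.0005,"ax":0,"ay":0,"az":6,"fingers":-1},{"dx":-0.0012,"dy":-0.0245,"dz":-0.0005,"ax":0,"ay":0,"az":7,"fingers":-1}]'; python3 arc.py | head -5
```

```text
time: 19.25
tool_pos: [0.5485, -0.1504, 0.0162]
tcp_rot: [2.827, 1.324, 0.01]
wrist_force: [4.7, -1.2, -0.3]
width: -0.002
19.25 [ 0.5485 -0.1504  0.0162] [ 4.7 -1.2 -0.3] bearing -123.41
1 [-0.4, -3.5, -0.1]
2 [-0.7, -7.0, -0.1]
3 [-0.9, -10.5, -0.2]
4 [-1.1, -14.0, -0.3]
```

```bash
python3 -m inch '[{"dx":-0.0002,"dy":-0.0012,"dz":0,"ax":0,"ay":0,"az":0.3,"fingers":-1},{"dx":-0.0003,"dy":-0.0024,"dz":0,"ax":0,"ay":0,"az":0.6,"fingers":-1},{"dx":-0.0004,"dy":-0.0035,"dz":0,"ax":0,"ay":0,"az":1,"fingers":-1},{"dx":-0.0005,"dy":-0.0047,"dz":0,"ax":0,"ay":0,"az":1.3,"fingers":-1},{"dx":-0.0006,"dy":-0.006,"dz":0,"ax":0,"ay":0,"az":1.7,"fingers":-1},{"dx":-0.0007,"dy":-0.007,"dz":0,"ax":0,"ay":0,"az":2,"fingers":-1}]'; python3 arc.py | head -2
```

```text
time: 20.0
tool_pos: [0.5429, -0.1466, 0.0162]
tcp_rot: [2.849, 1.274, 0.011]
wrist_force: [4.7, -0.2, -0.3]
width: 0.0
20.0 [ 0.5429 -0.1466  0.0162] [ 4.7 -0.2 -0.3] bearing -125.34
1 [-0.4, -3.5, -0.1]
```

```bash
python3 -m inch '[{"dx":-0.0001,"dy":-0.0008,"dz":0,"ax":0,"ay":0,"az":0.2,"fingers":-1},{"dx":-0.0002,"dy":-0.0016,"dz":0,"ax":0,"ay":0,"az":0.4,"fingers":-1},{"dx":-0.0003,"dy":-0.0024,"dz":0,"ax":0,"ay":0,"az":0.6,"fingers":-1},{"dx":-0.0004,"dy":-0.0032,"dz":0,"ax":0,"ay":0,"az":0.9,"fingers":-1},{"dx":-0.0005,"dy":-0.004,"dz":0,"ax":0,"ay":0,"az":1.1,"fingers":-1}]'; python3 arc.py | head -1
```

```text
time: 20.62
tool_pos: [0.5397, -0.1444, 0.0162]
tcp_rot: [2.861, 1.246, 0.012]
wrist_force: [4.7, -0.8, -1.0]
width: 0.0
20.625 [ 0.5397 -0.1444  0.0162] [ 4.7 -0.8 -1. ] bearing -126.44
```

```bash
python3 -m inch '[{"dx":-0.0001,"dy":-0.0008,"dz":0,"ax":0,"ay":0,"az":0.2,"fingers":-1},{"dx":-0.0002,"dy":-0.0016,"dz":0,"ax":0,"ay":0,"az":0.4,"fingers":-1},{"dx":-0.0003,"dy":-0.0024,"dz":0,"ax":0,"ay":0,"az":0.6,"fingers":-1},{"dx":-0.0004,"dy":-0.0032,"dz":0,"ax":0,"ay":0,"az":0.9,"fingers":-1}]'; python3 arc.py | head -1; python3 -m inch '[{"dx":-0.0001,"dy":-0.0008,"dz":0,"ax":0,"ay":0,"az":0.2,"fingers":-1},{"dx":-0.0002,"dy":-0.0016,"dz":0,"ax":0,"ay":0,"az":0.4,"fingers":-1}]'; python3 arc.py | head -1
```

```text
time: 21.12
tool_pos: [0.5373, -0.1425, 0.0163]
tcp_rot: [2.871, 1.223, 0.013]
wrist_force: [5.6, -0.8, -0.4]
width: 0.001
21.125 [ 0.5373 -0.1425  0.0163] [ 5.6 -0.8 -0.4] bearing -127.31
time: 21.38
tool_pos: [0.5361, -0.1416, 0.0163]
tcp_rot: [2.875, 1.212, 0.013]
wrist_force: [5.2, -1.2, -0.2]
width: -0.001
21.375 [ 0.5361 -0.1416  0.0163] [ 5.2 -1.2 -0.2] bearing -127.74
```

```bash
python3 -m inch '[{"dx":-0.0001,"dy":-0.0008,"dz":0,"ax":0,"ay":0,"az":0.2,"fingers":-1},{"dx":-0.0002,"dy":-0.0016,"dz":0,"ax":0,"ay":0,"az":0.4,"fingers":-1},{"dx":-0.0003,"dy":-0.0024,"dz":0,"ax":0,"ay":0,"az":0.6,"fingers":-1}]'; python3 arc.py | head -1; python3 -m inch '[{"dx":-0.0001,"dy":-0.0008,"dz":0,"ax":0,"ay":0,"az":0.2,"fingers":-1},{"dx":-0.0002,"dy":-0.0016,"dz":0,"ax":0,"ay":0,"az":0.4,"fingers":-1}]'; python3 arc.py | head -1
```

```text
time: 21.75
tool_pos: [0.5344, -0.1402, 0.0163]
tcp_rot: [2.881, 1.196, 0.014]
wrist_force: [5.0, -1.7, -1.8]
width: -0.004
21.75 [ 0.5344 -0.1402  0.0163] [ 5.  -1.7 -1.8] bearing -128.35
time: 22.0
tool_pos: [0.5336, -0.1396, 0.0164]
tcp_rot: [2.885, 1.185, 0.016]
wrist_force: [6.8, -2.2, -1.8]
width: 0.006
22.0 [ 0.5336 -0.1396  0.0164] [ 6.8 -2.2 -1.8] bearing -128.65
```

```bash
python3 -m inch '[{"dx":0,"dy":-0.0008,"dz":0,"ax":0,"ay":0,"az":0.1,"fingers":-1},{"dx":0,"dy":-0.0012,"dz":0,"ax":0,"ay":0,"az":0.1,"fingers":-1}]'; python3 arc.py | head -1
```

```text
time: 22.25
tool_pos: [0.5333, -0.1392, 0.0164]
tcp_rot: [2.884, 1.182, 0.017]
wrist_force: [4.9, -2.4, -2.5]
width: -0.002
22.25 [ 0.5333 -0.1392  0.0164] [ 4.9 -2.4 -2.5] bearing -128.78
```

```bash
python3 -m inch '[{"dx":0,"dy":-0.001,"dz":0,"ax":0,"ay":0,"az":0.1,"fingers":-1},{"dx":-0.0001,"dy":-0.0018,"dz":0,"ax":0,"ay":0,"az":0.2,"fingers":-1},{"dx":-0.0001,"dy":-0.0018,"dz":0,"ax":0,"ay":0,"az":0.2,"fingers":-1}]'; python3 arc.py | head -1
```

```text
time: 22.62
tool_pos: [0.5328, -0.1388, 0.0166]
tcp_rot: [2.885, 1.176, 0.019]
wrist_force: [6.3, -3.3, -1.7]
width: -0.002
22.625 [ 0.5328 -0.1388  0.0166] [ 6.3 -3.3 -1.7] bearing -128.97
```

The travel is 38.5° (0.67 rad) and the finger no longer follows the command while the pull stays near 7 N, so the nut is hard. I back off, lift clear and check.

```bash
python3 -m inch '[{"dx":0,"dy":0.005,"dz":0,"ax":0,"ay":0,"az":0,"fingers":-1},{"dx":0,"dy":0.015,"dz":0,"ax":0,"ay":0,"az":0,"fingers":-1},{"dx":0,"dy":0.015,"dz":-0.05,"ax":0,"ay":0,"az":0,"fingers":-1},{"dx":-0.03,"dy":0.01,"dz":-0.1,"ax":0,"ay":0,"az":0,"fingers":-1},{"dx":-0.09,"dy":0.01,"dz":-0.16,"ax":0,"ay":0,"az":0,"fingers":-1},{"dx":-0.12,"dy":0,"dz":-0.2,"ax":0,"ay":0,"az":0,"fingers":-1},{"dx":-0.12,"dy":0,"dz":-0.2,"ax":0,"ay":0,"az":0,"fingers":-1},{"dx":-0.12,"dy":0,"dz":-0.2,"ax":0,"ay":0,"az":0,"fingers":-1}]'; python3 - <<'E'
from look import *
look("w9",("handle_grip","nut","jaw","worm"))
im,d=bot.read_camera("top")
m=bot.masks_of("top","handle_grip"); print(m[0]["box"] if m else None)
im2=cv2.imread("pics/w9.png")
a=cv2.resize(im[100:260,150:380],None,fx=3.4,fy=3.4,interpolation=cv2.INTER_CUBIC); cv2.imwrite("pics/t9.png",a)
E
```

```text
time: 23.62
tool_pos: [0.4423, -0.219, 0.2163]
tcp_rot: [2.886, 1.175, 0.019]
wrist_force: [0.4, -0.4, -0.7]
width: 0.0
23.625 [ 0.39652034 -0.36402153 -0.68508221] [ 0.4423377  -0.21896942  0.21633657] 0.00037373024885180913
[220.0, 141.0, 329.5, 246.2]
```

View pics/t9.png

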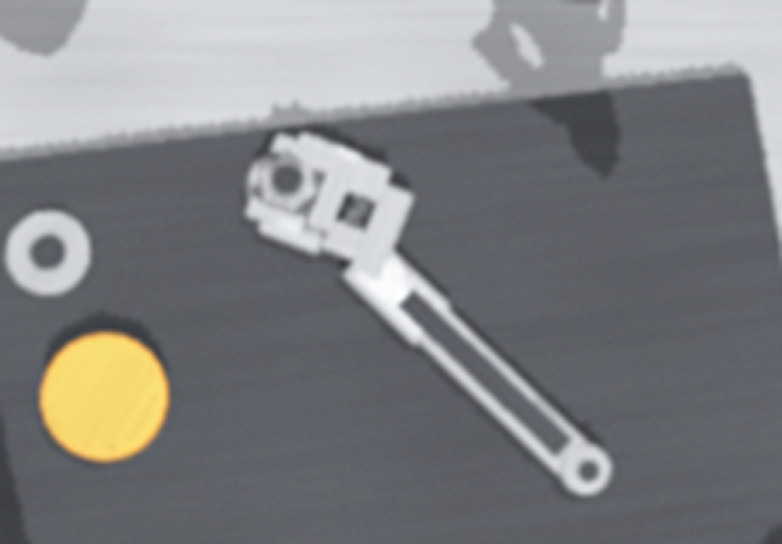

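The handle has swung to the robot side with its ring at (586,469), the head is still seated on the nut at (288,180), and the lid and washer are in place. Now numbers.

```bash
python3 - <<'E'
from h import *
f=lambda a,z: world("top",[a],z=z)[0][:2]
n0,e0=f((234,153.4),.034),f((352.5,168.75),.0215)
n,e,w=f((150+288/3.4,100+180/3.4),.034),f((150+586/3.4,100+469/3.4),.0215),f((150+356/3.4,100+209/3.4),.0255)
ang=lambda v:np.arctan2(v[1],v[0])
print("nut",n0,n,"turn",ang(e0-n)-ang(e-n),"r",np.linalg.norm(e-n))
# mouth from ring (239 mm out) and worm
th=ang(e-w); 
b=ang(e-n); x=b-np.radians(157.5); print("x dir",np.degrees(x),"mouth by worm",w+.044*np.array([np.cos(x),np.sin(x)]),"worm-nut",np.linalg.norm(w-n),np.degrees(ang(n-w)))
for t in("lid","spare_washer"):
    m=bot.masks_of("top",t)[0]; v,u=np.nonzero(m["region"]); print(t,world("top",[[u.mean(),v.mean()]],z=.0165)[0].round(3))
E
```

```text
nut [0.65773739 0.0176885 ] [0.65867936 0.01631856] turn 0.6529894749480443 r 0.2368037460143107
x dir -291.4354627437333 mouth by worm [0.66001563 0.01788899] worm-nut 0.04205519067460107 69.47726933035844
lid [0.536 0.122 0.016]
spare_washer [0.62  0.158 0.016]
```

```bash
python3 -c "
from workcell import bot
s=bot.read_state(); print(s['time'],s['wrist_force'],abs(s['joint_vel']).max()); bot.finish_job()"
```

```text
24.075 [ 0.43523396 -0.07462007  0.40061218] 0.006719544657010041
the job is handed in; nothing more can be done
```

I rolled the wrench's worm snug and pulled the nut up hard. The job was handed in at 24 s of the 61 s allowed, and `finish_job` gives no verdict.

- **Closing the jaw:** I made six fingertip strokes on the worm, pressing at about 8 to 12 N. After the fourth stroke the jaw faces lined up with the nut's flats, and I added two more strokes after that.
- **Tightening:** I pulled the far side of the handle clockwise along an arc round the nut, with 4 to 6 N of drag. It came up hard at about 7 N, after the fingertip had travelled about 0.67 rad. I then backed off and lifted clear.
- **Last checks:**
  - From the top camera, the handle turned 0.653 rad; the nut comes up hard at 0.65.
  - The mouth is about 2 mm from the nut's centre.
  - The lid and the spare washer are where they were, within about 1 mm.
  - The wrist force is near zero and the arm is at rest.

**Not fully confirmed:**
- The final jaw gap was not measured in close-up after tightening. That it is still snug rests on the earlier pictures and on the pull having stayed below 8 N.
- The worm's stall never showed clearly in the force readings.
- The hard stop was a modest rise in force with the finger no longer following, not a sharp one.
- The wrench's axis direction differed by about 1° (68.6° from the handle, 69.5° from worm to nut).

The first move was refused because its rows lacked keys, so nothing moved.

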